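# Zero the torque gauge and hold the bolt head behind the bracket

## Task

On the bolt test stand, first zero the gauge: take the green screwdriver from its blue holder, press the red button at the bottom of its recess fully down with the tip and keep it down for a moment, then stand the screwdriver back in its holder, fully home, and let go of it. Then reach down into the gap behind the blue bracket, grip the bolt head by the two side flats that carry the yellow marks, turn it back against the sprung driver until these flats stand upright, and hold it there: the program finishes while still gripping the bolt head. Leave the loose things on the bench where they are.

Things in the scene. Friction and masses are not known exactly. Their poses are not given: they have to be found in the camera images.
- stand: bolt test stand fixed to the bench: plate 130 x 240 x 10 mm; origin under its centre, own x from bracket to backing plate. At own y -60 mm: blue bracket and grey backing plate, each 6 mm thick, 90 wide, top 88 mm above the bench; the gap between them (own x -23 to +23 mm, open above) holds the bolt head. At own y +78 mm: grey gauge box 84 x 70 mm, top 52 mm
- bolt_head (a point): steel hexagon bolt head, 24 mm across flats, 14 mm long; yellow marks on the two flats facing its own +y and -y and across its end. This point: centre of the head, on the bolt axis, 68 mm above the bench, mid-gap (stand x 0, y -60 mm). Own x: the bolt axis, level, same as the stand's x; the frame turns with the bolt. A brass sleeve, 18 mm diameter, spaces it 16 mm off the bracket. It can only turn
- bolt (a joint): turn of the bolt about the stand's x axis (rad, right-handed: positive moves the head's top to stand -y). 0: the marked flats stand upright. Starts between 0.25 and 0.45; the sprung driver at the bolt's other end pulls it to 0.35 with 0.25 N m per rad, plus 0.03 N m friction, so it goes back when let go
- zero_button (a joint): travel of the gauge's red spring button, 0 up to 0.004 m fully down, straight down; takes about 1.2 N to start and 4 N fully down; rises again when let go. It counts as pressed beyond 0.003
- button_top (a point): centre of the top of the red button, 11.6 mm diameter, at rest 46 mm above the bench and 8 mm below the rim of its round recess of 14 mm diameter
- stylus: green screwdriver used as the stylus, 145 mm long, 70 g, at the start upright in its holder, tip down. Handle 90 mm long and 16 mm in diameter, steel shaft 55 mm long and 3.6 mm in diameter. Its own y axis runs from tip to handle (within 0.052 rad); its origin lies in the handle, 18 mm above the handle's lower end
- stylus_tip (a point): end of the screwdriver's shaft, on its axis; 5 mm above the bench when home in the holder
- stylus_grip (a point): point on the screwdriver's axis in the handle, 55 mm above the handle's lower end, 110 mm from the tip, 115 mm above the bench when home; where to grip
- holder: blue screwdriver holder 42 x 42 x 72 mm on a dark foot plate 56 x 56 x 6 mm, fixed to the bench. Origin: centre of its underside. In its axis a round mouth of 18 mm diameter, 12 mm deep with a 2 mm chamfer, and below it a bore of 8 mm for the shaft; the handle's lower end stands on the step 60 mm above the bench
- holder_mouth (a point): centre of the holder's mouth, 72 mm above the bench
- fuse_box: orange carton 30 x 48 x 22 mm, loose bystander; origin under its centre
- tape_roll: yellow roll of tape 62 mm in diameter, 19 mm high, loose bystander; origin under its centre
- heat_sink: aluminium heat sink 40 x 46 x 24 mm, loose bystander; origin under its centre
- side_cutter: red-handled side cutter 43 x 130 x 10 mm, loose bystander; origin under its centre
- solder_spool: spool 55 mm in diameter, 50 mm high, loose bystander; origin under its centre

How it is judged:
On the way, in this order (a step that is already met when the one before it is completed fails the run):
1. the red button is pressed down more than 3 mm by the screwdriver, for 0.2 s (value of joint zero_button above 0.003 m and contact force between stylus and zero_button above 0.5 N), for 0.2 s.
2. the screwdriver stands home in its holder, released (horizontal distance between stylus_tip and holder below 0.006 m and height (world z) of stylus_tip below 0.012 m and angle between stylus's own y axis and vertical below 0.2 rad and contact force between each of the arm, the fingers and stylus below 0.1 N), for 0.2 s.
3. the bolt head is gripped and its marked flats are upright (value of joint bolt between -0.07 and 0.07 rad and contact force between the fingers and bolt above 5 N and distance between the grasp point and bolt_head below 0.022 m), for 0.3 s.
At the end, for the whole second after the job is handed in: fingers grip the bolt head (over 5 N, TCP within 22 mm of its centre), marked flats upright within 0.07 rad; screwdriver untouched in its holder, tip within 6 mm of the axis and below 12 mm, tilt under 0.2 rad; button up (under 1 mm) (all of step 2 and all of step 3 and value of joint zero_button below 0.001 m); the arm keeps its last pose, push and grip.
It fails at once if a loose bystander is moved more than 25 mm (distance of any of fuse_box, tape_roll, heat_sink, side_cutter, solder_spool from where it was at the start of the episode above 0.025 m).
It also fails if it takes over 66 s, if anything falls off the work surface, if the arm or the gripper's body presses on something with over 40 N, if the wrist force passes 120 N, or if a joint passes its speed limit or range.

## Robot

A 6-joint arm with a two-finger parallel gripper is mounted at the origin on a cart in front of the work surface, level with it; the furniture and walls round the work are solid. World frame = base frame: x ahead of the robot, y to its left, z up, the work surface at z = 0. Lengths are in m, angles in rad, forces in N, time in s.
With the tool pointing down it reaches from about 0.425 to 1.125 m from the base axis. Payload 14.9 kg.
Tool frame: the origin (TCP) lies between the finger pads, 19 mm behind the fingertips; this is the grasp point; z points along the fingers, y is the line along which they close (so a half turn about z gives the same grasp; the last joint's range is limited). The gripper opens to 91 mm and grips with 3 to 60 N. Pads are 32 mm wide; open, the fingers measure 118 mm over their backs; the gripper's body (76 mm by 178 mm) begins 60 mm behind the grasp point.
Start: joints at [1.194, 0.379, 1.734, -0, 1.028, -0.033], TCP at [0.236, 0.659, 0.233] pointing down, gripper open.
Joint ranges: [-2.77, 2.77], [-0.74, 2.19], [0, 2.66], [-1.06, 4.2], [0.31, 2.87], [-3.08, 3.08]. Speed limits (rad/s): [1.89, 1.89, 2.39, 3.14, 3.14, 3.14].

## Interface

Orientations are given as a rotation vector (axis times angle).
In Python, from cell import manip gives the robot as it stands.
- The arm moves only by the shell command python3 drive.py 'ROWS' [FORCE]. ROWS is a JSON list of rows, 1 to 8 of them, each an object with the fields aperture (the finger opening in m), dx, dy, dz (the shift in m), drx, dry, drz (a rotation vector in rad); a field left out counts as zero (the opening has to be given); each row shifts and turns the commanded pose from where the row before left it, along the tool's axes as they then stand; what a row does not reach is not made up. A row lasts 1/12 s, in which the tool goes at most 0.0417 m and 0.125 rad, less where a joint would pass 70% of its speed; a pose out of reach is approached as far as the arm can. The fingers move at their own pace and stop on an object; FORCE is the grip in N (left out, the last holds). Time passes only in rows, so rows that do not move let the fingers close. It prints the time, the measured TCP pose, the force, the opening and the grip force at its end. Input that does not fit is refused with a message, and nothing moves.
- manip.get_state(): the state, without advancing time (a new reading comes with each control period).
- manip.read_camera(name): name is "scene" or "top"; returns (picture, depth): 480x640x3 uint8, blue, green, red; 480x640 float32, m along the optical axis (not along the pixel's ray), 0 where there is no reading.
- manip.camera_params(name): a dict with "mtx" (3x3 intrinsics, pixels), "D" ([k1, k2, p1, p2, k3] as OpenCV has them; the pictures are not rectified), "extrinsics" (4x4, takes a point from world to camera coordinates). Camera axes: x right, y down, z forward; pixel columns grow to the right and rows downward; lengths in m; the calibration is good to about 2 mm. A picture is of the moment at which its call begins. camera_params takes no time and is no camera call.
- manip.hand_in(): hands the job in; it is judged then, once.
The state is a dict: "time_s": time; "joints": joint angles; "dq": joint speeds; "tau": joint torques, N m; "tool_pos": TCP position; "orientation": TCP orientation; "force": force on the tool from outside, world axes, zero at the start; "wrist_torque": the same for the moment, N m; "finger_gap": finger opening in m; "grip_force": force on a finger pad.
Only numpy, scipy, OpenCV 4.12 (cv2) and the standard library are available. Lean on these libraries where they do the work, as an engineer would, in place of code of your own. Each camera call takes 0.05 s, during which the arm holds its last target. There are 200 camera calls.

## Working session

There is one attempt and no reset: what is moved stays moved. The work goes in short steps, Python scripts to look and compute and a shell command to move; the robot and the scene stay as the last step left them, time stands still between calls to the robot, and variables do not carry over. Pictures are saved under pics/ and viewed, at most 10 in all, crops included, and the job is handed in when it is done.

```bash
ls; mkdir -p pics; python3 - <<'E'
from cell import manip
import cv2,numpy as np
np.set_printoptions(precision=4,suppress=True)
print(manip.get_state())
for n in("scene","top"):
    p,d=manip.read_camera(n); cv2.imwrite(f"pics/{n}0.png",p); np.save(f"pics/{n}0.npy",d)
    c=manip.camera_params(n); print(n,c)
E
```

```text
cell.py
drive.py
pics
{'time_s': 0.0, 'joints': array([ 1.1937,  0.3794,  1.7348, -0.    ,  1.0285, -0.0333]), 'dq': array([-0.0009, -0.001 , -0.0009, -0.0017,  0.0008,  0.0004]), 'tau': array([  0.0023, -76.3725, -43.4365,   0.0651,   0.0425,  -0.0001]), 'tool_pos': array([0.2358, 0.6587, 0.2321]), 'orientation': array([-0.5373, -3.0951,  0.0017]), 'force': array([ 0.0324,  0.3257, -1.1978]), 'wrist_torque': array([ 0.021 ,  0.052 , -0.0456]), 'grip_force': 0.0, 'finger_gap': 0.09128957034817481}
scene {'mtx': array([[565.3783,   0.    , 313.7741],
       [  0.    , 565.3783, 242.8417],
       [  0.    ,   0.    ,   1.    ]]), 'D': array([-0.0736,  0.    ,  0.    ,  0.    ,  0.    ]), 'extrinsics': array([[ 0.7262, -0.6873,  0.0178, -0.3933],
       [-0.4765, -0.5218, -0.7076,  0.3579],
       [ 0.4956,  0.5054, -0.7064,  1.0426],
       [ 0.    ,  0.    ,  0.    ,  1.    ]])}
top {'mtx': array([[447.6806,   0.    , 317.2393],
       [  0.    , 447.6806, 242.6615],
       [  0.    ,   0.    ,   1.    ]]), 'D': array([0.0023, 0.    , 0.    , 0.    , 0.    ]), 'extrinsics': array([[ 0.0094, -0.9999,  0.0064,  0.0335],
       [-0.9807, -0.0105, -0.1952,  0.572 ],
       [ 0.1952, -0.0044, -0.9807,  0.9256],
       [ 0.    ,  0.    ,  0.    ,  1.    ]])}
```
View pics/scene0.png

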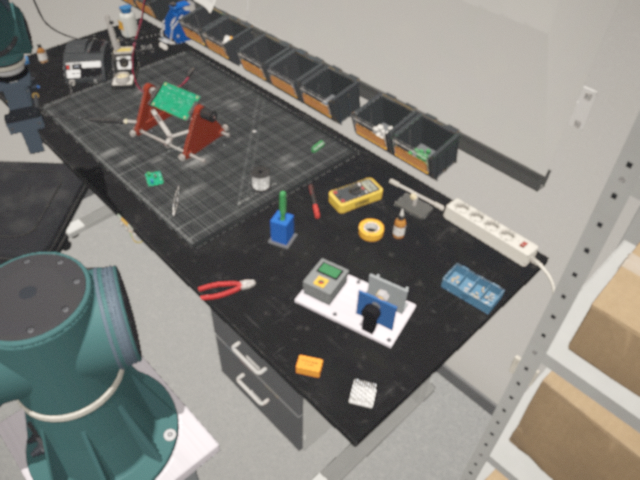

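View pics/top0.png

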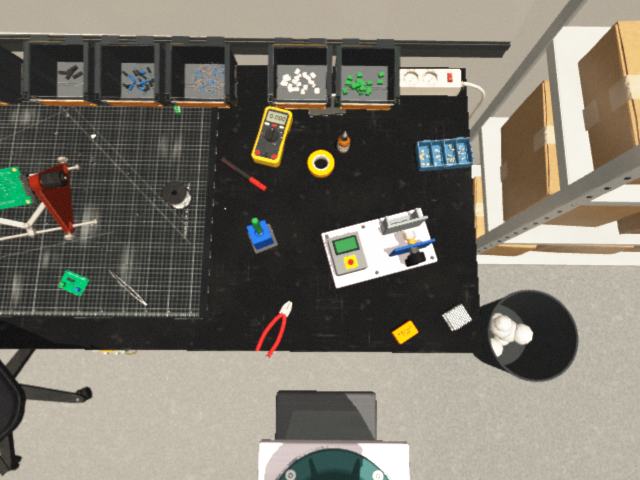

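The scene view shows the screwdriver at (283,205) in its holder (283,230), the gauge at (325,280) and the bracket at (378,310). In the top view the same things are at (257,228), (262,240), the red button at (350,262) and the bracket at (412,245). Next come the helpers and enlarged crops.

```bash
cat > h.py <<'E'
import cv2,numpy as np
from cell import manip
np.set_printoptions(precision=4,suppress=True)
C={n:manip.camera_params(n) for n in("scene","top")}
def ray(n,px):
    c=C[n];R=c["extrinsics"][:3,:3];t=c["extrinsics"][:3,3]
    u=cv2.undistortPoints(np.array([[px]],float),c["mtx"],c["D"])[0,0]
    d=R.T@np.r_[u,1]; return -R.T@t,d/np.linalg.norm(d)
def plane(n,px,z):
    o,d=ray(n,px); return o+d*(z-o[2])/d[2]
def tri(a,b):
    (o1,d1),(o2,d2)=ray("top",a),ray("scene",b)
    s=np.linalg.lstsq(np.c_[d1,-d2],o2-o1,rcond=None)[0]
    p,q=o1+s[0]*d1,o2+s[1]*d2; return (p+q)/2,np.linalg.norm(p-q)
def proj(n,P):
    c=C[n];E=c["extrinsics"]
    return cv2.projectPoints(np.array(P,float).reshape(-1,1,3),cv2.Rodrigues(E[:3,:3])[0],E[:3,3],c["mtx"],c["D"])[0][:,0]
def blobs(img,lo,hi,roi,amin=8):
    x0,y0,x1,y1=roi;m=cv2.inRange(cv2.cvtColor(img,cv2.COLOR_BGR2HSV),lo,hi);k=np.zeros_like(m);k[y0:y1,x0:x1]=m[y0:y1,x0:x1]
    n,_,s,c=cv2.connectedComponentsWithStats(k)
    return k,[(s[i],c[i]) for i in range(1,n) if s[i,4]>=amin]
E
python3 - <<'E'
from h import *
t=cv2.imread("pics/top0.png");s=cv2.imread("pics/scene0.png")
a=cv2.resize(t[195:295,230:450],None,fx=3.6,fy=3.6,interpolation=cv2.INTER_CUBIC)
cv2.imwrite("pics/topc.png",a)
cv2.imwrite("pics/scenec.png",cv2.resize(s[185:350,260:425],None,fx=3.6,fy=3.6,interpolation=cv2.INTER_CUBIC))
for n,im,r1,r2 in(("top",t,(235,205,285,260),(320,205,445,290)),("scene",s,(265,185,305,250),(290,255,420,345))):
    for nm,lo,hi in(("green",(45,80,30),(85,255,255)),("blue",(100,80,40),(125,255,255))):
        print(n,nm,[(b[0].tolist(),b[1]) for b in blobs(im,lo,hi,r1)[1]])
    for nm,lo,hi in(("red",(0,120,80),(10,255,255)),("yel",(20,120,120),(35,255,255)),("blue",(100,80,40),(125,255,255))):
        print(n,nm,[(b[0].tolist(),b[1]) for b in blobs(im,lo,hi,r2,3)[1]])
    m,_=blobs(im,(0,0,170),(180,50,255),r2)
    c=max(cv2.findContours(m,cv2.RETR_EXTERNAL,cv2.CHAIN_APPROX_NONE)[0],key=cv2.contourArea)
    q=cv2.approxPolyDP(cv2.convexHull(c),4,True)[:,0]
    print("white",n,q.tolist());print(np.array([plane(n,p,.01) for p in q]))
E
```

```text
top green [([250, 217, 12, 17, 110], array([255.8364, 224.2727]))]
top blue [([246, 219, 28, 31, 468], array([259.8184, 235.0983]))]
top red [([348, 260, 5, 5, 19], array([350.1579, 261.8421]))]
top yel [([409, 238, 6, 6, 29], array([411.3448, 240.7241])), ([343, 255, 15, 14, 122], array([350.2869, 261.4508]))]
top blue [([390, 238, 46, 18, 232], array([411.6638, 246.7586]))]
white top [[424, 221], [436, 261], [336, 287], [322, 233], [384, 217]]
[[ 0.6348 -0.2086  0.01  ]
 [ 0.5411 -0.2325  0.01  ]
 [ 0.4794 -0.0042  0.01  ]
 [ 0.6037  0.0283  0.01  ]
 [ 0.6434 -0.1157  0.01  ]]
scene green [([279, 191, 8, 29, 182], array([282.3462, 203.6703]))]
scene blue [([269, 209, 26, 36, 679], array([281.5758, 227.2695]))]
scene red [([320, 282, 3, 1, 3], array([321., 282.]))]
scene yel [([314, 277, 14, 10, 74], array([320.5811, 281.473 ]))]
scene blue [([357, 291, 40, 38, 636], array([377.8208, 308.5063]))]
white scene [[295, 298], [302, 290], [351, 275], [415, 306], [393, 343], [383, 344]]
[[ 0.4797 -0.0036  0.01  ]
 [ 0.5073  0.0031  0.01  ]
 [ 0.6228 -0.0407  0.01  ]
 [ 0.6615 -0.2026  0.01  ]
 [ 0.5495 -0.2347  0.01  ]
 [ 0.5321 -0.222   0.01  ]]
```

View pics/topc.png

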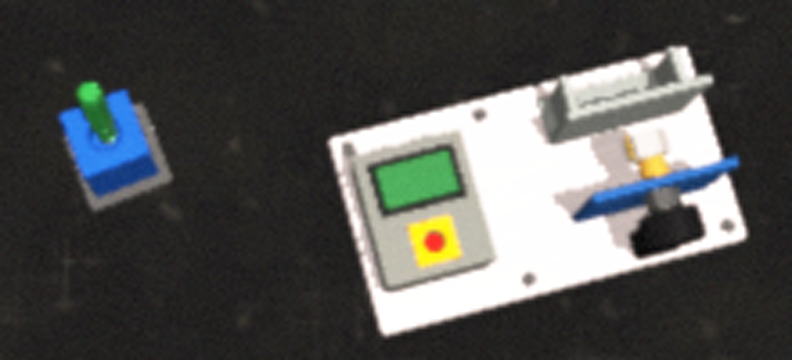

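View pics/scenec.png

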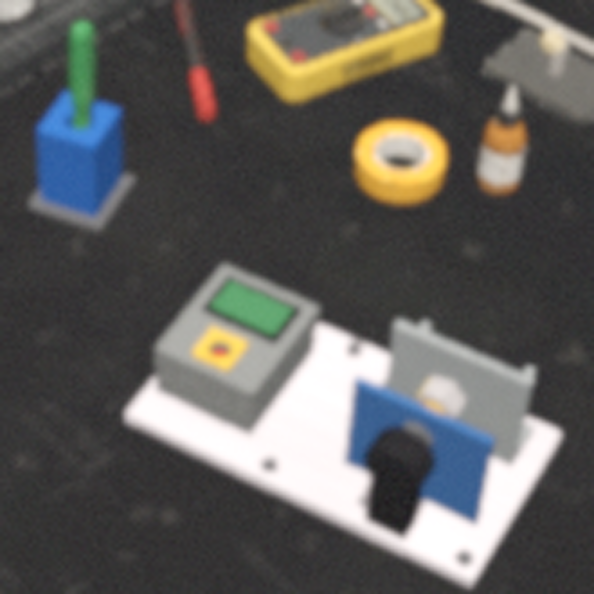

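The top crop shows the holder with the green handle (cap at crop (90,92), image (255,220.5)), the red button inside its yellow square at image (350,262), and the bright bolt head at (409,236) behind the blue bracket. In the scene crop the handle cap is at image (282.5,192.5) and the bolt head at (382,295). Now I'll triangulate these.

```bash
python3 - <<'E'
from h import *
t=cv2.imread("pics/top0.png");s=cv2.imread("pics/scene0.png")
I={"top":t,"scene":s}
# handle axis: principal line of green mask in each view -> plane; intersect planes
N=[]
for n,roi in(("top",(235,205,285,260)),("scene",(265,185,305,250))):
    k,_=blobs(I[n],(45,80,30),(85,255,255),roi)
    ys,xs=np.nonzero(k);p=np.c_[xs,ys].astype(np.float32)
    l=cv2.fitLine(p,cv2.DIST_L2,0,.01,.01).ravel();tt=(p-l[2:])@l[:2]
    a,b=l[2:]+l[:2]*tt.min(),l[2:]+l[:2]*tt.max()
    o,d1=ray(n,a);_,d2=ray(n,b);v=np.cross(d1,d2);v/=np.linalg.norm(v);N.append((v,v@o));print(n,a,b)
A=np.array([v for v,_ in N]);r=np.array([w for _,w in N])
dr=np.cross(*A);dr/=dr[2]
for z in(.072,.115,.15):
    print("axis z",z,np.linalg.solve(np.vstack([A,[0,0,1]]),np.r_[r,z]))
print("dir",dr)
print("cap",tri((255,220.3),(282.5,192.6)))
# predicted px of the cap given axis
P=np.linalg.solve(np.vstack([A,[0,0,1]]),np.r_[r,.15]);print("cap proj",proj("top",P),proj("scene",P))
print("yellow",tri((350.29,261.45),(320.58,281.47)),"red", plane("top",(350.16,261.84),.046))
print("bolt",tri((409.2,235.8),(382.2,295.3)))
# holder outline rays: blue top face corners
for n,roi in(("top",(235,205,285,260)),("scene",(265,185,305,250))):
    k,_=blobs(I[n],(100,80,40),(125,255,255),roi)
    c=max(cv2.findContours(k,cv2.RETR_EXTERNAL,cv2.CHAIN_APPROX_NONE)[0],key=cv2.contourArea)
    q=cv2.approxPolyDP(cv2.convexHull(c),2,True)[:,0];print(n,[(p.tolist(),plane(n,p,.072)[:2]) for p in q])
# stand long near edge + left edge (top/scene)
for n,pts in(("top",[(336,287),(436,261),(322,233)]),("scene",[(295,298),(389,345),(415,306)])):
    W=np.array([plane(n,p,.01) for p in pts])[:,:2]
    e=W[0]-W[1];yaw=np.arctan2(-e[0],e[1]);R=np.array([[np.cos(yaw),-np.sin(yaw)],[np.sin(yaw),np.cos(yaw)]])
    c=(W[0]+W[1])/2+R@[.065,0]
    print(n,"len",np.linalg.norm(e),"yaw",yaw,"c",c,"bolt",c+R@[0,-.06], "third->own",R.T@(W[2]-c))
E
```

```text
top [252.5313 217.2196] [260.1194 233.4127]
scene [282.1945 190.9857] [282.5295 219.0056]
axis z 0.072 [0.592  0.1653 0.072 ]
axis z 0.115 [0.592  0.1646 0.115 ]
axis z 0.15 [0.5921 0.164  0.15  ]
dir [ 0.0008 -0.0175  1.    ]
cap (array([0.5963, 0.1655, 0.1482]), np.float64(0.0031296400356071734))
cap proj [[255.1412 222.7891]] [[282.218  192.9832]]
yellow (array([ 0.5308, -0.033 ,  0.052 ]), np.float64(0.001425528280467041)) red [ 0.5315 -0.0336  0.046 ]
bolt (array([ 0.587 , -0.1607,  0.0707]), np.float64(0.002189430584969221))
top [([264, 219], array([0.6198, 0.1558])), ([273, 242], array([0.5689, 0.1348])), ([257, 249], array([0.5532, 0.1687])), ([250, 240], array([0.5728, 0.1845])), ([246, 226], array([0.6037, 0.1943]))]
scene [([292, 213], array([0.6199, 0.162 ])), ([294, 231], array([0.5809, 0.1115])), ([287, 243], array([0.5421, 0.0926])), ([272, 240], array([0.5229, 0.1235])), ([269, 219], array([0.5644, 0.1833])), ([277, 209], array([0.6024, 0.1978]))]
top len 0.2365071748858412 yaw 0.26384931451226634 c [ 0.573  -0.1014] bolt [ 0.5886 -0.1593] third->own [0.0635 0.1172]
scene len 0.23640025779732976 yaw 0.2554926938390192 c [ 0.5725 -0.1015] bolt [ 0.5877 -0.1596] third->own [ 0.0606 -0.1203]
```

The measurements agree with the text: the gauge top triangulates to z 0.052, the bolt to about 0.070 and the handle cap to 0.148. The points are handle axis (0.594, 0.165), button (0.531, -0.033), bolt (0.588, -0.160) and stand yaw 0.26. First I turn the tool so its y lies along world y, then move above the screwdriver.

```bash
python3 drive.py '[{"aperture": 0.091, "drz": -0.1146}, {"aperture": 0.091, "drz": -0.1146}, {"aperture": 0.091, "drz": -0.1146}, {"aperture": 0.091}]'
python3 drive.py '[{"aperture": 0.091, "dx": -0.0238, "dy": -0.033}, {"aperture": 0.091, "dx": -0.0238, "dy": -0.033}, {"aperture": 0.091, "dx": -0.0238, "dy": -0.033}, {"aperture": 0.091, "dx": -0.0238, "dy": -0.033}, {"aperture": 0.091, "dx": -0.0238, "dy": -0.033}, {"aperture": 0.091, "dx": -0.0238, "dy": -0.033}, {"aperture": 0.091, "dx": -0.0238, "dy": -0.033}]'
python3 drive.py '[{"aperture": 0.091, "dx": -0.0238, "dy": -0.033}, {"aperture": 0.091, "dx": -0.0238, "dy": -0.033}, {"aperture": 0.091, "dx": -0.0238, "dy": -0.033}, {"aperture": 0.091, "dx": -0.0238, "dy": -0.033}, {"aperture": 0.091, "dx": -0.0238, "dy": -0.033}, {"aperture": 0.091}, {"aperture": 0.091}]'
```

```text
time_s: 0.43
tool_pos: [0.2359, 0.6588, 0.2324]
orientation: [0.009, -3.141, 0.001]
force: [0.0, 0.9, 1.3]
finger_gap: 0.0913
grip_force: 0.0
time_s: 1.02
tool_pos: [0.4032, 0.4263, 0.2327]
orientation: [-0.007, -3.142, -0.0]
force: [0.5, 0.0, -1.4]
finger_gap: 0.0908
grip_force: 0.0
time_s: 1.6
tool_pos: [0.5224, 0.2615, 0.2326]
orientation: [-0.011, -3.141, 0.0]
force: [0.5, 0.2, -0.5]
finger_gap: 0.0908
grip_force: 0.0
```

```bash
python3 drive.py '[{"aperture": 0.091, "dx": -0.0239, "dy": -0.0322}, {"aperture": 0.091, "dx": -0.0239, "dy": -0.0322}, {"aperture": 0.091, "dx": -0.0239, "dy": -0.0322}, {"aperture": 0.091}, {"aperture": 0.091, "dz": 0.03}, {"aperture": 0.091, "dz": 0.03}, {"aperture": 0.06, "dz": 0.03}, {"aperture": 0.05, "dz": 0.0276}]'
python3 drive.py '[{"aperture": 0.04}, {"aperture": 0.04}, {"aperture": 0.04}]'
python3 - <<'E'
from h import *
print(manip.get_state()["tool_pos"])
p,d=manip.read_camera("scene");q,_=manip.read_camera("top")
cv2.imwrite("pics/g1.png",np.hstack([cv2.resize(im[y:y+100,x:x+80],None,fx=5,fy=5,interpolation=cv2.INTER_CUBIC) for im,x,y in((p,240,150),(q,220,185))]))
E
```

```text
time_s: 2.27
tool_pos: [0.5923, 0.1677, 0.1136]
orientation: [-0.002, -3.141, -0.0]
force: [1.4, 0.6, -0.4]
finger_gap: 0.0806
grip_force: 0.0
time_s: 2.52
tool_pos: [0.5937, 0.1674, 0.1166]
orientation: [0.0, 3.14, 0.0]
force: [-0.9, 0.6, 0.3]
finger_gap: 0.0603
grip_force: 0.0
[0.5937 0.1674 0.1166]
```

View pics/g1.png

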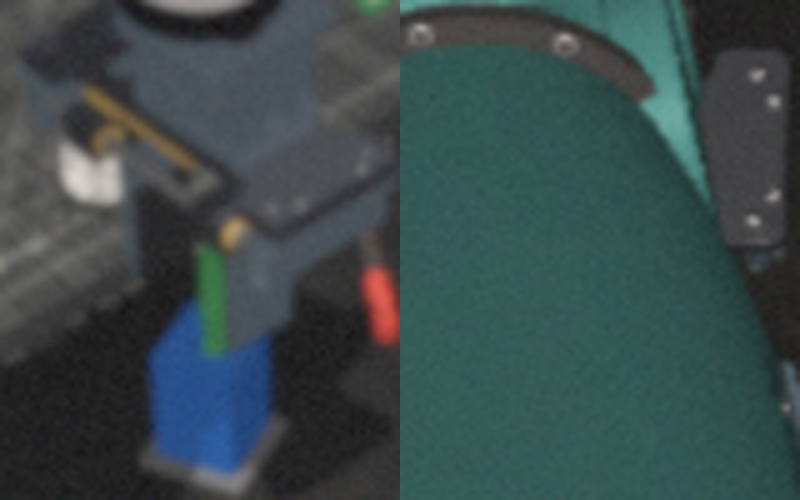

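The handle is between the fingers (crop (213,300), image (282,210)). I'll trim y and close gently.

```bash
python3 drive.py '[{"aperture": 0.03, "dy": -0.001}, {"aperture": 0.022, "dy": -0.001}, {"aperture": 0.022}, {"aperture": 0.022}, {"aperture": 0.022}, {"aperture": 0.022}]' 5
python3 drive.py '[{"aperture": 0.01}, {"aperture": 0.01}, {"aperture": 0.01}]' 5
```

```text
time_s: 3.12
tool_pos: [0.5933, 0.1644, 0.1152]
orientation: [-0.0, -3.142, 0.0]
force: [0.0, 0.3, -0.4]
finger_gap: 0.0222
grip_force: 0.0
time_s: 3.37
tool_pos: [0.5932, 0.1645, 0.1151]
orientation: [-0.0, -3.141, 0.0]
force: [0.0, -0.7, 0.9]
finger_gap: 0.0151
grip_force: 5.0
```

```bash
python3 drive.py '[{"aperture": 0.005}, {"aperture": 0.005}, {"aperture": 0.005}, {"aperture": 0.005}]' 30
python3 drive.py '[{"aperture": 0.005, "dz": -0.015}, {"aperture": 0.005, "dz": -0.02}, {"aperture": 0.005, "dz": -0.02}, {"aperture": 0.005, "dz": -0.02}, {"aperture": 0.005, "dz": -0.013}, {"aperture": 0.005}, {"aperture": 0.005}]'
```

```text
time_s: 3.7
tool_pos: [0.5931, 0.1645, 0.1151]
orientation: [-0.0, -3.141, -0.0]
force: [-1.6, 0.7, 0.1]
finger_gap: 0.0142
grip_force: 30.0
time_s: 4.28
tool_pos: [0.5934, 0.1644, 0.2032]
orientation: [0.0, 3.141, 0.0]
force: [-0.2, 0.1, -1.6]
finger_gap: 0.014
grip_force: 30.0
```

```bash
python3 drive.py '[{"aperture": 0.005, "dx": 0.0124, "dy": -0.0395}, {"aperture": 0.005, "dx": 0.0125, "dy": -0.0395}, {"aperture": 0.005, "dx": 0.0125, "dy": -0.0395}, {"aperture": 0.005, "dx": 0.0125, "dy": -0.0395}, {"aperture": 0.005, "dx": 0.0125, "dy": -0.0394}, {"aperture": 0.005}, {"aperture": 0.005}, {"aperture": 0.005}]'
python3 - <<'E'
from h import *
s=manip.get_state();print(s["tool_pos"])
p,d=manip.read_camera("scene");q,_=manip.read_camera("top")
cv2.imwrite("pics/b1s.png",p);cv2.imwrite("pics/b1t.png",q)
T=s["tool_pos"];print("tip exp",proj("scene",T-[0,0,.11]),proj("top",T-[0,0,.11]),"button",proj("scene",[.531,-.033,.052]))
cv2.imwrite("pics/b1.png",np.hstack([cv2.resize(im[y:y+100,x:x+80],None,fx=5,fy=5,interpolation=cv2.INTER_CUBIC) for im,x,y in((p,285,210),(q,310,210))]))
E
```

```text
time_s: 4.95
tool_pos: [0.5305, -0.033, 0.2022]
orientation: [-0.001, -3.14, -0.0]
force: [0.3, 0.5, -0.5]
finger_gap: 0.0144
grip_force: 30.0
[ 0.5305 -0.033   0.2022]
tip exp [[321.2902 269.2334]] [[351.5999 258.9148]] button [[320.9696 281.3555]]
```

View pics/b1.png

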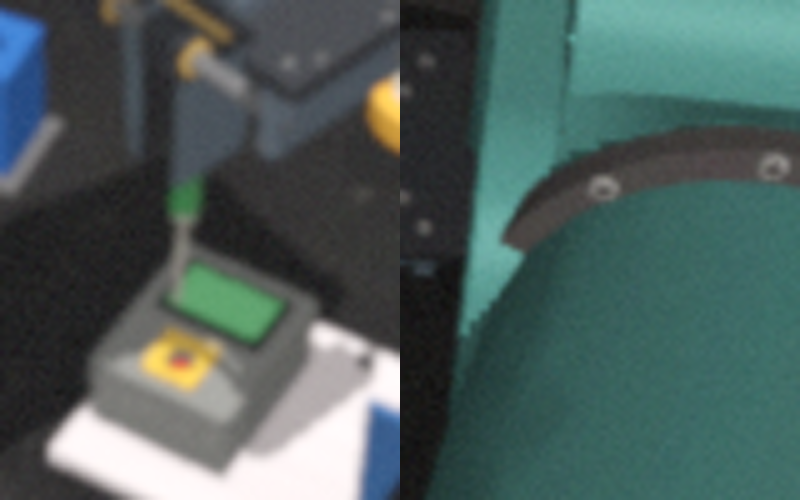

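The shaft tip is at image (320,270), expected (321,269), with the button at (321,281). The tip is about 2–3 mm toward -x, within the recess margin. I'll shift by 2 mm in x and lower it.

```bash
python3 drive.py '[{"aperture": 0.005, "dx": -0.002, "dy": -0.0005, "dz": 0.015}, {"aperture": 0.005, "dz": 0.015}, {"aperture": 0.005, "dz": 0.01}, {"aperture": 0.005, "dz": 0.003}, {"aperture": 0.005}, {"aperture": 0.005}, {"aperture": 0.005}]'
python3 drive.py '[{"aperture": 0.005, "dz": 0.002}, {"aperture": 0.005, "dz": 0.001}, {"aperture": 0.005}, {"aperture": 0.005}, {"aperture": 0.005}]'
```

```text
time_s: 5.63
tool_pos: [0.5333, -0.0333, 0.1608]
orientation: [-0.001, 3.141, -0.0]
force: [-0.4, -0.2, 0.1]
finger_gap: 0.0142
grip_force: 30.0
time_s: 6.05
tool_pos: [0.5329, -0.0335, 0.1572]
orientation: [0.0, 3.141, 0.0]
force: [-0.1, 0.8, -0.9]
finger_gap: 0.0139
grip_force: 30.0
```

The tip is below the rim without contact, so it is inside the recess. Now pressing.

```bash
python3 drive.py '[{"aperture": 0.005, "dz": 0.001}, {"aperture": 0.005, "dz": 0.001}, {"aperture": 0.005, "dz": 0.001}, {"aperture": 0.005}, {"aperture": 0.005}, {"aperture": 0.005}]'
python3 drive.py '[{"aperture": 0.005, "dz": 0.001}, {"aperture": 0.005, "dz": 0.001}, {"aperture": 0.005}, {"aperture": 0.005}, {"aperture": 0.005}]'
```

```text
time_s: 6.55
tool_pos: [0.5329, -0.0334, 0.1542]
orientation: [0.0, 3.142, 0.0]
force: [0.3, -0.2, 0.9]
finger_gap: 0.0141
grip_force: 30.0
time_s: 6.97
tool_pos: [0.5329, -0.0335, 0.1522]
orientation: [-0.0, 3.142, -0.0]
force: [-0.2, 0.9, 1.6]
finger_gap: 0.0145
grip_force: 30.0
```

```bash
python3 drive.py '[{"aperture": 0.005, "dz": 0.001}, {"aperture": 0.005, "dz": 0.001}, {"aperture": 0.005}, {"aperture": 0.005}, {"aperture": 0.005}]'; python3 - <<'E'
from h import *
s=manip.get_state();print(s["force"],s["tool_pos"])
E
python3 drive.py '[{"aperture": 0.005, "dz": 0.001}, {"aperture": 0.005}, {"aperture": 0.005}, {"aperture": 0.005}]'
```

```text
time_s: 7.38
tool_pos: [0.5332, -0.0335, 0.1505]
orientation: [-0.0, 3.141, -0.0]
force: [-1.1, -0.1, 6.5]
finger_gap: 0.0144
grip_force: 30.0
[-1.0582 -0.0715  6.4673] [ 0.5332 -0.0335  0.1505]
time_s: 7.72
tool_pos: [0.5336, -0.0335, 0.15]
orientation: [0.0, 3.14, -0.0]
force: [-1.5, 0.0, 12.8]
finger_gap: 0.0142
grip_force: 30.0
```

The force climbed from 1.6 to 12.8 N over about 2 mm, so the button has bottomed and was held over 0.5 s. Now back up and over the holder.

```bash
python3 drive.py '[{"aperture": 0.005, "dz": -0.006}, {"aperture": 0.005, "dz": -0.016}, {"aperture": 0.005, "dz": -0.016}, {"aperture": 0.005, "dz": -0.016}, {"aperture": 0.005}]'
python3 drive.py '[{"aperture": 0.005, "dx": -0.012, "dy": 0.0396}, {"aperture": 0.005, "dx": -0.0121, "dy": 0.0396}, {"aperture": 0.005, "dx": -0.0121, "dy": 0.0396}, {"aperture": 0.005, "dx": -0.0121, "dy": 0.0396}, {"aperture": 0.005, "dx": -0.0121, "dy": 0.0395}, {"aperture": 0.005}, {"aperture": 0.005}, {"aperture": 0.005}]'
python3 - <<'E'
from h import *
s=manip.get_state();T=s["tool_pos"];print(T)
p,d=manip.read_camera("scene")
print("tip exp",proj("scene",T-[0,0,.11]),"handle low exp",proj("scene",T-[0,0,.055]),"mouth",proj("scene",[.5932,.1648,.072]))
cv2.imwrite("pics/r1.png",cv2.resize(p[175:250,245:325],None,fx=7,fy=7,interpolation=cv2.INTER_CUBIC))
E
```

```text
time_s: 8.13
tool_pos: [0.534, -0.0336, 0.2056]
orientation: [-0.0, 3.138, -0.001]
force: [0.7, -0.8, -0.5]
finger_gap: 0.0138
grip_force: 30.0
time_s: 8.8
tool_pos: [0.5926, 0.1642, 0.202]
orientation: [0.001, -3.14, 0.001]
force: [0.0, -0.2, -0.7]
finger_gap: 0.0143
grip_force: 30.0
[0.5926 0.1642 0.202 ]
tip exp [[282.8077 211.4512]] handle low exp [[282.3234 193.8209]] mouth [[283.0276 217.391 ]]
```

View pics/r1.png

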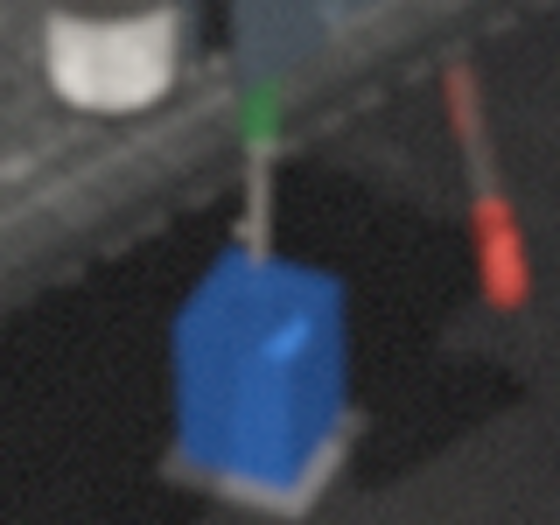

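The shaft tip is at image (281.7,212.4), with the same offset from the expected point as before pressing, so the grip has not slipped. It stands over the holder mouth. Lowering.

```bash
python3 drive.py '[{"aperture": 0.005, "dz": 0.012}, {"aperture": 0.005, "dz": 0.015}, {"aperture": 0.005, "dz": 0.015}, {"aperture": 0.005, "dz": 0.015}, {"aperture": 0.005, "dz": 0.01}, {"aperture": 0.005}, {"aperture": 0.005}, {"aperture": 0.005}]'
python3 drive.py '[{"aperture": 0.005, "dz": 0.004}, {"aperture": 0.005, "dz": 0.004}, {"aperture": 0.005, "dz": 0.004}, {"aperture": 0.005, "dz": 0.003}, {"aperture": 0.005, "dz": 0.003}, {"aperture": 0.005}, {"aperture": 0.005}, {"aperture": 0.005}]'
```

```text
time_s: 9.52
tool_pos: [0.5934, 0.1641, 0.1365]
orientation: [0.0, 3.141, -0.0]
force: [-0.8, 0.4, -0.7]
finger_gap: 0.0145
grip_force: 30.0
time_s: 10.18
tool_pos: [0.5933, 0.1645, 0.1182]
orientation: [0.0, -3.142, 0.0]
force: [-0.5, 0.1, -0.7]
finger_gap: 0.0141
grip_force: 30.0
```

```bash
python3 drive.py '[{"aperture": 0.005, "dz": 0.0015}, {"aperture": 0.005, "dz": 0.0015}, {"aperture": 0.005, "dz": 0.0005}, {"aperture": 0.005}, {"aperture": 0.005}, {"aperture": 0.005}]'
python3 drive.py '[{"aperture": 0.022}, {"aperture": 0.03}, {"aperture": 0.045}, {"aperture": 0.07}, {"aperture": 0.091}, {"aperture": 0.091}, {"aperture": 0.091}]' 5
```

```text
time_s: 10.68
tool_pos: [0.5934, 0.1645, 0.1148]
orientation: [0.0, 3.141, 0.0]
force: [-1.6, 1.3, 3.9]
finger_gap: 0.0149
grip_force: 30.0
time_s: 11.27
tool_pos: [0.5933, 0.1644, 0.1146]
orientation: [-0.0, 3.142, -0.0]
force: [0.4, 0.2, -1.2]
finger_gap: 0.058
grip_force: 0.0
```

The screwdriver is home (it seated with 3.9 N at z 0.115) and released. I'll lift, move above the bolt, align yaw with the stand, and check the screwdriver.

```bash
python3 drive.py '[{"aperture": 0.091}, {"aperture": 0.091, "dz": -0.02}, {"aperture": 0.091, "dz": -0.03}, {"aperture": 0.091, "dz": -0.035}, {"aperture": 0.091, "dz": -0.025}, {"aperture": 0.091}]'
python3 drive.py '[{"aperture": 0.091, "dx": 0.0006, "dy": -0.0405}, {"aperture": 0.091, "dx": 0.0006, "dy": -0.0405}, {"aperture": 0.091, "dx": 0.0006, "dy": -0.0405}, {"aperture": 0.091, "dx": 0.0006, "dy": -0.0405}, {"aperture": 0.091, "dx": 0.0006, "dy": -0.0405}, {"aperture": 0.091, "dx": 0.0006, "dy": -0.0405}, {"aperture": 0.091, "dx": 0.0006, "dy": -0.0405}, {"aperture": 0.091, "dx": 0.0006, "dy": -0.0405}]'
python3 drive.py '[{"aperture": 0.091, "drz": -0.1}, {"aperture": 0.091, "drz": -0.1}, {"aperture": 0.091, "drz": -0.06}, {"aperture": 0.091}, {"aperture": 0.091}, {"aperture": 0.091}]'
python3 - <<'E'
from h import *
s=manip.get_state();print(s["tool_pos"],s["orientation"])
p,d=manip.read_camera("scene");q,_=manip.read_camera("top")
for n,im,r in(("scene",p,(265,185,305,250)),("top",q,(235,205,285,260))):
    print(n,[(b[0].tolist(),b[1]) for b in blobs(im,(45,80,30),(85,255,255),r)[1]])
cv2.imwrite("pics/f1.png",np.hstack([cv2.resize(im[y:y+110,x:x+80],None,fx=5,fy=5,interpolation=cv2.INTER_CUBIC) for im,x,y in((p,345,225),(q,370,190))]))
E
```

```text
time_s: 11.77
tool_pos: [0.5957, 0.165, 0.2302]
orientation: [-0.0, 3.134, 0.003]
force: [0.9, 0.0, 0.1]
finger_gap: 0.0911
grip_force: 0.0
time_s: 12.43
tool_pos: [0.5879, -0.1615, 0.2242]
orientation: [-0.0, -3.141, -0.0]
force: [0.6, -0.3, -0.4]
finger_gap: 0.0907
grip_force: 0.0
time_s: 12.93
tool_pos: [0.5884, -0.1594, 0.2243]
orientation: [0.404, -3.115, -0.0]
force: [0.4, -0.2, 0.8]
finger_gap: 0.0909
grip_force: 0.0
[ 0.5884 -0.1594  0.2243] [ 0.4041 -3.1152 -0.0002]
scene [([279, 190, 8, 30, 189], array([282.4762, 203.4974]))]
top [([250, 217, 12, 17, 110], array([255.4909, 224.3636]))]
```

View pics/f1.png

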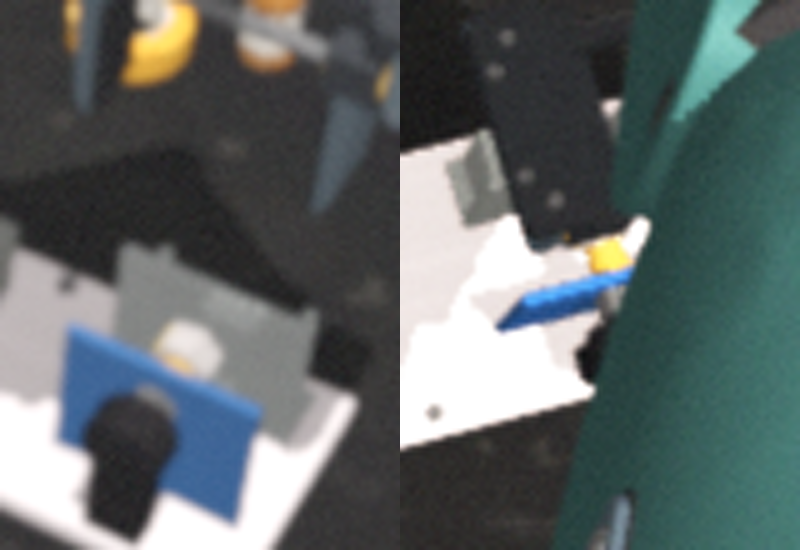

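The picture shows the bolt head at image (383,295) in the gap, with the open fingers above it at (360,235) and (410,250). The green mask is unchanged, so the screwdriver is home. I'll tilt the tool 0.35 rad to match the bolt and go down into the gap.

```bash
python3 drive.py '[{"aperture": 0.06, "drx": -0.1}, {"aperture": 0.06, "drx": -0.1}, {"aperture": 0.06, "drx": -0.1}, {"aperture": 0.06, "drx": -0.05}, {"aperture": 0.06}, {"aperture": 0.06}]'
python3 drive.py '[{"aperture": 0.06, "dy": -0.0069, "dz": 0.0188}, {"aperture": 0.06, "dy": -0.0069, "dz": 0.0188}, {"aperture": 0.06, "dy": -0.0069, "dz": 0.0188}, {"aperture": 0.06, "dy": -0.0069, "dz": 0.0188}, {"aperture": 0.06, "dy": -0.0034, "dz": 0.0094}, {"aperture": 0.06}, {"aperture": 0.06}, {"aperture": 0.06}]'
python3 - <<'E'
from h import *
from scipy.spatial.transform import Rotation as Ro
s=manip.get_state();R=Ro.from_rotvec(s["orientation"]).as_matrix();T=s["tool_pos"];print(T,"\n",R)
print("to bolt in tool axes",R.T@(np.array([.588,-.1599,.068])-T))
p,d=manip.read_camera("scene")
cv2.imwrite("pics/f2.png",cv2.resize(p[225:345,325:425],None,fx=5,fy=5,interpolation=cv2.INTER_CUBIC))
E
```

```text
time_s: 13.53
tool_pos: [0.5884, -0.1599, 0.2242]
orientation: [0.393, -3.024, -0.532]
force: [-1.1, -0.2, -0.1]
finger_gap: 0.06
grip_force: 0.0
time_s: 14.2
tool_pos: [0.5891, -0.1597, 0.1358]
orientation: [0.396, -3.026, -0.533]
force: [0.8, 0.6, 0.4]
finger_gap: 0.06
grip_force: 0.0
[ 0.5891 -0.1597  0.1358] 
 [[-0.9663 -0.2423 -0.0869]
 [-0.2574  0.9081  0.3303]
 [-0.0011  0.3416 -0.9398]]
to bolt in tool axes [ 0.0012 -0.0231  0.0637]
```

View pics/f2.png

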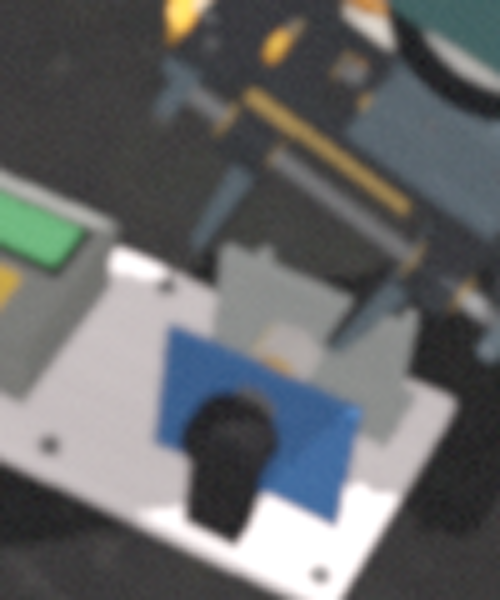

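The fingers, tilted like the bolt, straddle the head (crop (285,345)) and line up with the gap. Lowering.

```bash
python3 drive.py '[{"aperture": 0.06, "dx": 0.001, "dy": -0.0055, "dz": 0.015}, {"aperture": 0.06, "dy": -0.0055, "dz": 0.015}, {"aperture": 0.06}, {"aperture": 0.06}]'
python3 drive.py '[{"aperture": 0.06, "dy": -0.004, "dz": 0.011}, {"aperture": 0.06, "dy": -0.004, "dz": 0.011}, {"aperture": 0.06, "dy": -0.0041, "dz": 0.0117}, {"aperture": 0.06}, {"aperture": 0.06}, {"aperture": 0.06}]'
```

```text
time_s: 14.58
tool_pos: [0.5867, -0.1597, 0.1013]
orientation: [0.394, -3.022, -0.536]
force: [-0.1, 1.2, 0.5]
finger_gap: 0.06
grip_force: 0.0
time_s: 15.08
tool_pos: [0.5876, -0.1598, 0.0668]
orientation: [0.395, -3.024, -0.535]
force: [-0.1, 0.3, -0.3]
finger_gap: 0.0604
grip_force: 0.0
```

No contact force, and the TCP is at the bolt. Closing gently first.

```bash
python3 drive.py '[{"aperture": 0.035}, {"aperture": 0.03}, {"aperture": 0.03}, {"aperture": 0.03}, {"aperture": 0.03}]' 8
python3 drive.py '[{"aperture": 0.015}, {"aperture": 0.015}, {"aperture": 0.015}, {"aperture": 0.015}, {"aperture": 0.015}]' 8
```

```text
time_s: 15.5
tool_pos: [0.5876, -0.1598, 0.067]
orientation: [0.396, -3.024, -0.534]
force: [-0.3, 0.7, 0.2]
finger_gap: 0.0307
grip_force: 0.0
time_s: 15.92
tool_pos: [0.5877, -0.1602, 0.0667]
orientation: [0.395, -3.025, -0.533]
force: [1.2, -5.4, -3.6]
finger_gap: 0.0238
grip_force: 8.0
```

The opening of 23.8 mm means the pads lie flush on the 24 mm flats. A 6 N side push along -tool y says the bolt is slightly that way, so I trim and then squeeze.

```bash
python3 drive.py '[{"aperture": 0.015, "dy": -0.001}, {"aperture": 0.015}, {"aperture": 0.015}, {"aperture": 0.015}]' 8
python3 drive.py '[{"aperture": 0.005}, {"aperture": 0.005}, {"aperture": 0.005}, {"aperture": 0.005}]' 45
```

```text
time_s: 16.25
tool_pos: [0.5877, -0.1603, 0.0667]
orientation: [0.395, -3.024, -0.536]
force: [-1.3, 2.1, 5.0]
finger_gap: 0.0239
grip_force: 8.0
time_s: 16.58
tool_pos: [0.5877, -0.1603, 0.0667]
orientation: [0.395, -3.024, -0.536]
force: [-1.6, 3.3, 6.8]
finger_gap: 0.023
grip_force: 45.0
```

```bash
python3 drive.py '[{"aperture": 0.005, "drx": 0.05}, {"aperture": 0.005, "drx": 0.05}, {"aperture": 0.005, "drx": 0.05}, {"aperture": 0.005}, {"aperture": 0.005}]'
python3 - <<'E'
from h import *
from scipy.spatial.transform import Rotation as Ro
s=manip.get_state();R=Ro.from_rotvec(s["orientation"]).as_matrix();print(R,"\nF tool",R.T@s["force"],"M",R.T@s["wrist_torque"],s["finger_gap"])
E
```

```text
time_s: 17.0
tool_pos: [0.5877, -0.1605, 0.0666]
orientation: [0.403, -3.074, -0.309]
force: [-1.6, 0.1, 3.9]
finger_gap: 0.023
grip_force: 45.0
[[-0.9662 -0.2527 -0.0513]
 [-0.2579  0.9468  0.1925]
 [-0.0001  0.1992 -0.98  ]] 
F tool [ 1.5086  1.2404 -3.7239] M [-0.2092  0.1361 -0.072 ] 0.02300522197446508
```

Forces are low, and the opening stays at 23 mm, so the pads are still flush. Turning the remaining 0.2 rad.

```bash
python3 drive.py '[{"aperture": 0.005, "drx": 0.05}, {"aperture": 0.005, "drx": 0.05}, {"aperture": 0.005, "drx": 0.05}, {"aperture": 0.005, "drx": 0.05}, {"aperture": 0.005}, {"aperture": 0.005}, {"aperture": 0.005}, {"aperture": 0.005}]'
python3 - <<'E'
from h import *
from scipy.spatial.transform import Rotation as Ro
s=manip.get_state();R=Ro.from_rotvec(s["orientation"]).as_matrix();print(R,"\nF tool",R.T@s["force"],"M",R.T@s["wrist_torque"],s["finger_gap"],s["tool_pos"])
p,d=manip.read_camera("scene")
for b in blobs(p,(45,80,30),(85,255,255),(265,185,305,250))[1]: print(b)
cv2.imwrite("pics/e1.png",cv2.resize(p[180:345,260:425],None,fx=3.6,fy=3.6,interpolation=cv2.INTER_CUBIC))
E
```

```text
time_s: 17.67
tool_pos: [0.5878, -0.1608, 0.0666]
orientation: [0.406, -3.115, -0.003]
force: [-1.5, 3.1, 7.0]
finger_gap: 0.0234
grip_force: 45.0
[[-0.9665 -0.2565 -0.0009]
 [-0.2565  0.9665  0.002 ]
 [ 0.0003  0.0021 -1.    ]] 
F tool [ 0.6773  3.3904 -6.9656] M [-0.5841  0.1673 -0.0894] 0.023426152809843066 [ 0.5878 -0.1608  0.0666]
(array([279, 190,   8,  30, 188], dtype=int32), array([282.4628, 203.4468]))
```

View pics/e1.png

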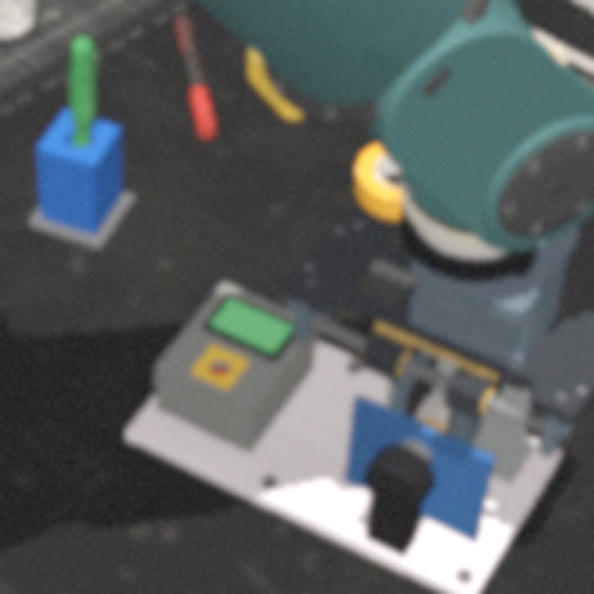

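The fingers hold the head in the gap with the tool upright to 0.002 rad (crop (432,410)). The screwdriver stands in its holder (crop (83,90)) and the button is free. I'll firm up the grip, turn slightly past to offset spring lag, and hold.

```bash
python3 drive.py '[{"aperture": 0.005, "drx": 0.01}, {"aperture": 0.005}, {"aperture": 0.005}, {"aperture": 0.005}, {"aperture": 0.005}, {"aperture": 0.005}, {"aperture": 0.005}, {"aperture": 0.005}]' 58
python3 - <<'E'
from cell import manip
print(manip.hand_in())
E
```

```text
time_s: 18.38
tool_pos: [0.5878, -0.1608, 0.0666]
orientation: [-0.406, 3.115, -0.012]
force: [-1.3, 1.9, 7.3]
finger_gap: 0.0231
grip_force: 58.0
the job is handed in; nothing more can be done
None
```

The job is handed in at 18.4 s of the 66 s allowed, with no verdict returned: I pressed the button down to its stop, put the screwdriver back home and let go, and the gripper holds the bolt head at 58 N with the tool upright to about 0.01 rad (the bolt angle itself was not measured).

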